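# Weigh a jar of bolts on a garage balance

## Robot

A 6-joint arm with a two-finger parallel gripper is mounted at the origin on the work surface. World frame = base frame: x ahead of the robot, y to its left, z up, the work surface at z = 0. Lengths are in m, angles in rad, forces in N, time in s.
With the tool pointing down it reaches from about 0.4 to 0.925 m from the base axis. Payload 12.5 kg.
Tool frame: the origin (TCP) lies where the fingers leave the gripper's body, on its centre line; the fingertips stand 78 mm ahead of it and the grasp point (between the pads) lies 59 mm ahead of it; z points along the fingers, y is the line along which they close (so a half turn about z gives the same grasp; the last joint's range is limited). The gripper opens to 95 mm and grips with 3 to 60 N. Pads are 20 mm wide; open, the fingers measure 119 mm over their backs; the gripper's body (75 mm by 180 mm) begins 59 mm behind the grasp point.
Start: joints at [1.223, 0.491, 1.559, -0, 1.092, -0.106], TCP at [0.15, 0.607, 0.292] pointing down, gripper open.
Joint ranges: [-3.1, 3.1], [-0.84, 2.19], [0.05, 2.79], [-1.13, 4.28], [0.06, 2.93], [-2.69, 2.69]. Speed limits (rad/s): [2.22, 2.22, 2.79, 3.14, 3.14, 3.14].

## Interface

Orientations are given as [roll, pitch, yaw] about the fixed x, y, z axes, in that order (R = Rz(yaw) Ry(pitch) Rx(roll)).
In Python, from cell import get_obs, read_camera, job_done gives the robot as it stands.
- The arm moves only by the shell command python3 -m jog 'ROWS' [OPENING] [FORCE]. ROWS is JSON, a list of rows, each an object with "travel": the shift along the tool's x, y, z in cm, a list of three; "rot": the turn, a rotation vector about the tool's x, y, z in rad, a list of three. A call has 1 to 12 rows; each row shifts and turns the commanded pose from where the row before left it, along the tool's axes as they then stand; what a row does not reach is not made up. A row lasts 1/12 s, in which the tool goes at most 41.7 mm and 7.16 degrees, less where a joint would pass 70% of its speed; a pose out of reach is approached as far as the arm can. A call is refused whole if a number of a shift passes 4.17 or a number of a turn 0.125, either way. A call with a gripper value outside its range is refused whole. OPENING is the gripper command: -1 is fully open, 1 is shut, values between are in proportion, set as the call begins (- or left out, the last holds). The fingers move at their own pace and stop on an object; FORCE is the grip in N (left out, the last holds). Time passes only in rows, so rows that do not move let the fingers close. It gives the time, the measured TCP pose, the force, the opening and the grip force at its end, in the units of the state.
- get_obs(): the state, without advancing time (a new reading comes with each control period).
- read_camera(name): name is "side" or "top"; returns a dict with "img" (384x512x3 uint8, blue, green, red), "depth" (384x512 float32, m along the optical axis (not along the pixel's ray), 0 where there is no reading), "vfov" (degrees; the focal length in pixels is half the picture's height over the tangent of half this angle, whatever the lens; pixels are square), "cx", "cy" (the principal point, pixels), "eye" and "orientation" of the camera in the world. Camera axes: x right, y up, looking along -z (the intrinsics and any distortion apply to the point x, -y, -z); pixel columns grow to the right and rows downward; lengths in m; the calibration is good to about 2 mm. A picture is of the moment at which its call begins.
- job_done(): hands the job in; it is judged then, once.
The state is a dict: "t": time; "joint_positions": joint angles; "joint_vel": joint speeds; "joint_efforts": joint torques, N m; "tcp_pos": TCP position; "tool_rot": TCP orientation; "ft_force": force on the tool from outside, world axes, zero at the start; "wrist_torque": the same for the moment, N m; "width": finger opening in m; "finger_force": force on a finger pad.
Only numpy, scipy, OpenCV 4.12 (cv2) and the standard library are available. Lean on these libraries where they do the work, as an engineer would, in place of code of your own. Each camera call takes 0.05 s, during which the arm holds its last target. There are 200 camera calls.

## Task

Weigh the jar of bolts: take weights from under the shelf of the little rack and stand them gently, upright, on the empty platter of the balance until the beam floats level, with the red pointer in the green band. Leave the jar where it stands on its platter, leave the weights you do not need standing in the rack, and do not disturb the can, the flower pot or the wrench.

Things in the scene. Friction and masses are not known exactly. Their poses are not given: they have to be found in the camera images.
- beam (a joint): Tilt of the beam, rad. 0 = level (green band: 0.028 either way); positive = jar side down, weight platter up; stops at 0.3. A centring spring: at rest it reads 0.0357 rad per 100 g by which the jar outweighs the weights, wherever they stand; settles in 1.5 s. So at the start it shows the jar's mass (0.3 to 0.7 kg, any value); being within 50 g is level enough.
- balance: Green housing 150 mm (x) by 300 mm (y), top 54 mm high, fixed to the bench. Origin under its centre, on the bench; x points away from the robot (turned up to 15 degrees), y along the beam towards the jar. A white dial plate, 70 mm wide along y, 4 mm thick, stands over its centre up to 151 mm above the bench, with the red pointer and green band on both faces.
- weight_pan_top (a point): Centre of the upper face of the empty aluminium platter for the weights: flat, no rim, 170 mm along x by 110 mm along y (axes as the balance's), 120 mm from the beam's centre on its -y side. A linkage keeps it horizontal as it moves with the beam: 110 mm above the bench when level, 12 mm higher per 0.1 rad of positive beam tilt; it sinks about 4 mm per 100 g put on it.
- load_pan_top (a point): Centre of the upper face of the other, equal platter, on the +y side, on which the jar stands.
- jar_center (a point): Centre of the closed amber jar of bolts, 72 mm in diameter, 91 mm high with its dark lid; the point lies half-way up, 45 mm above its foot.
- rack_floor (a point): Point on the wooden floor of the weight rack (fixed; floor 12 mm above the bench), under the middle of the row of weights. x points away from the robot (turned up to 12 degrees), z up. The weights stand along y, about 75 mm apart, within 5 mm of x = 0. The floor reaches from x = -37 to +97 mm, 135 mm either way in y; a lip 10 mm high, 6 mm thick runs along its front at x = -34 mm.
- w100_center (a point): Yellow weight, 100 g: a plain upright enamelled cylinder without a knob, 28 mm in diameter, 60 mm high. The point is its centre, half-way up (30 mm above its foot); z is its axis. It starts upright on the rack floor, in any of the three places.
- w200_center (a point): Blue weight, 200 g: a plain upright enamelled cylinder without a knob, 32 mm in diameter, 60 mm high. The point is its centre, half-way up (30 mm above its foot); z is its axis. It starts upright on the rack floor, in any of the three places.
- w400_center (a point): Red weight, 400 g: a plain upright enamelled cylinder without a knob, 36 mm in diameter, 60 mm high. The point is its centre, half-way up (30 mm above its foot); z is its axis. It starts upright on the rack floor, in any of the three places.
- w100: The yellow weight; origin at the centre of its foot.
- w200: The blue weight; origin at the centre of its foot.
- w400: The red weight; origin at the centre of its foot.
- weight_pan: The weight platter with its post; origin on the beam's end, 38 mm below the platter's upper face.
- spray_can_center (a point): Centre of an orange spray can, 56 mm in diameter, 150 mm high. A bystander.
- flower_pot_center (a point): Centre of a small terracotta flower pot, 80 mm across the rim, 75 mm high. A bystander.
- wrench_grip (a point): Handle of a steel wrench lying on the bench, 180 mm long. A bystander.
- rack: The rack; origin on the bench 12 mm below point rack_floor, same axes. A shelf board 14 mm thick hangs over the weights: underside 147 mm above the bench, from x = +15 to +96 mm, full width, on 18 mm posts at x = 87, y = -126 and +126 mm. The front (-x) is open: a vertical gripper over a weight hits the board, one tilted 25 to 45 degrees, coming from the front, does not.
Mind the look-alikes: they are no part of the job. Of the things like the w400, leave any that is orange; of the rest the smaller one is meant.

How it is judged:
At the end, for the whole second after the job is handed in: The beam rests within 0.028 rad of level (the pointer in the green band). Each weight stands upright, at rest, either on the weight platter (its axis within the platter) or on the rack's floor. The jar stands upright on its platter (value of joint beam between -0.028 and 0.028 rad and velocity of joint beam between -0.05 and 0.05 rad/s and ((x of w100_center in the frame of weight_pan_top between -0.088 and 0.088 m and y of w100_center in the frame of weight_pan_top between -0.058 and 0.058 m and z of w100_center in the frame of weight_pan_top between 0.022 and 0.038 m) or (x of w100_center in the frame of rack_floor between -0.04 and 0.095 m and y of w100_center in the frame of rack_floor between -0.135 and 0.135 m and z of w100_center in the frame of rack_floor between 0.022 and 0.038 m)) and angle between each of w100_center, w200_center, w400_center, jar_center's own z axis and vertical below 0.15 rad and linear speed of each of w100, w200, w400 below 0.03 m/s and ((x of w200_center in the frame of weight_pan_top between -0.088 and 0.088 m and y of w200_center in the frame of weight_pan_top between -0.058 and 0.058 m and z of w200_center in the frame of weight_pan_top between 0.022 and 0.038 m) or (x of w200_center in the frame of rack_floor between -0.04 and 0.095 m and y of w200_center in the frame of rack_floor between -0.135 and 0.135 m and z of w200_center in the frame of rack_floor between 0.022 and 0.038 m)) and ((x of w400_center in the frame of weight_pan_top between -0.088 and 0.088 m and y of w400_center in the frame of weight_pan_top between -0.058 and 0.058 m and z of w400_center in the frame of weight_pan_top between 0.022 and 0.038 m) or (x of w400_center in the frame of rack_floor between -0.04 and 0.095 m and y of w400_center in the frame of rack_floor between -0.135 and 0.135 m and z of w400_center in the frame of rack_floor between 0.022 and 0.038 m)) and x of jar_center in the frame of load_pan_top between -0.055 and 0.055 m and y of jar_center in the frame of load_pan_top between -0.03 and 0.03 m and z of jar_center in the frame of load_pan_top between 0.035 and 0.055 m); the robot touches nothing.
It fails at once if a weight is dropped or rammed onto the platter (more than 20 N) (contact force between any of w100, w200, w400 and weight_pan above 20 N).
It fails at once if the jar is taken or knocked off its platter or over (not (x of jar_center in the frame of load_pan_top between -0.055 and 0.055 m and y of jar_center in the frame of load_pan_top between -0.03 and 0.03 m and z of jar_center in the frame of load_pan_top between 0.035 and 0.055 m and angle between jar_center's own z axis and vertical below 0.15 rad)).
It fails at once if the can, the flower pot or the wrench is moved by more than 30 mm (distance of any of spray_can_center, flower_pot_center, wrench_grip from where it was at the start of the episode above 0.03 m).
It also fails if it takes over 72 s, if anything falls off the work surface, if the arm or the gripper's body presses on something with over 40 N, if the wrist force passes 120 N, or if a joint passes its speed limit or range.

## Working session

There is one attempt and no reset: what is moved stays moved. The work goes in short steps, Python scripts to look and compute and a shell command to move; the robot and the scene stay as the last step left them, time stands still between calls to the robot, and variables do not carry over. Pictures are saved under pics/ and viewed, at most 10 in all, crops included, and the job is handed in when it is done.

```bash
ls; mkdir -p pics; cat > h.py <<'E'
import numpy as np, cv2
from scipy.spatial.transform import Rotation as R
from cell import get_obs, read_camera, job_done
def cam(n):
    c=read_camera(n); return c
def mat(c):
    o=np.array(c["orientation"],float)
    return o if o.shape==(3,3) else R.from_euler('xyz',o).as_matrix()
def ray(c,u,v):
    f=192/np.tan(np.radians(c["vfov"])/2)
    d=np.array([(u-c["cx"])/f,-(v-c["cy"])/f,-1.]); return np.array(c["eye"]),mat(c)@d
def onz(c,u,v,z):
    e,d=ray(c,u,v); return e+d*(z-e[2])/d[2]
def pt(c,u,v):
    e,d=ray(c,u,v); return e+d*c["depth"][int(v),int(u)]
def cloud(c):
    f=192/np.tan(np.radians(c["vfov"])/2)
    v,u=np.mgrid[:384,:512]
    d=np.stack([(u-c["cx"])/f,-(v-c["cy"])/f,-np.ones_like(u,float)],-1)
    return np.array(c["eye"])+(d@mat(c).T)*c["depth"][...,None]
E
python3 - <<'E'
from h import *
for n in("side","top"):
    c=cam(n); cv2.imwrite(f"pics/{n}0.png",c["img"])
    print(n,{k:v for k,v in c.items() if k not in("img","depth")},(c["depth"]>0).mean())
print(get_obs())
E
```

```text
pics
side {'vfov': 47.92412136188312, 'cx': 255.39980651016165, 'cy': 188.40058998740852, 'eye': array([ 0.30211817, -0.7618999 ,  0.94421828]), 'orientation': array([ 0.77871889,  0.00137633, -0.38983649])} 0.9960886637369791
top {'vfov': 55.65612025638119, 'cx': 262.43587093265023, 'cy': 191.00668766063512, 'eye': array([0.46808221, 0.00344303, 1.35812216]), 'orientation': array([ 0.11061973,  0.01659401, -1.56699892])} 0.99603271484375
{'t': 0.1, 'joint_positions': array([ 1.22342170e+00,  4.91506613e-01,  1.55939214e+00, -4.14593725e-05,
        1.09170050e+00, -1.05615415e-01]), 'joint_vel': array([ 0.00018518, -0.00112629, -0.00042587, -0.00077421, -0.00031592,
       -0.00016105]), 'joint_efforts': array([ 2.03716001e-03, -6.13628554e+01, -2.58608848e+01,  6.94285613e-02,
        4.69188101e-02, -8.65908578e-05]), 'tcp_pos': array([0.14957836, 0.60669328, 0.29171434]), 'tool_rot': array([-3.14058778e+00, -6.95479132e-05,  2.89985254e+00]), 'ft_force': array([0.40667411, 0.28985215, 0.73815198]), 'wrist_torque': array([ 0.01707915,  0.00933713, -0.04027115]), 'finger_force': 0.0, 'width': 0.09487922029561652}
```

View pics/side0.png

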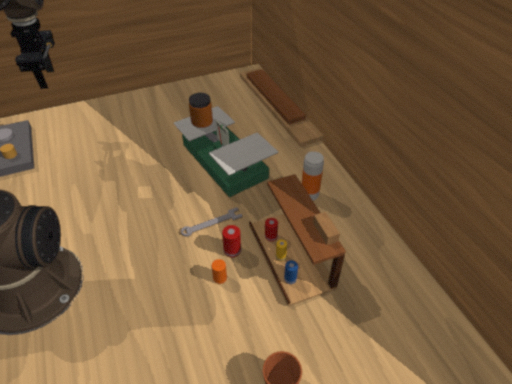

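View pics/top0.png

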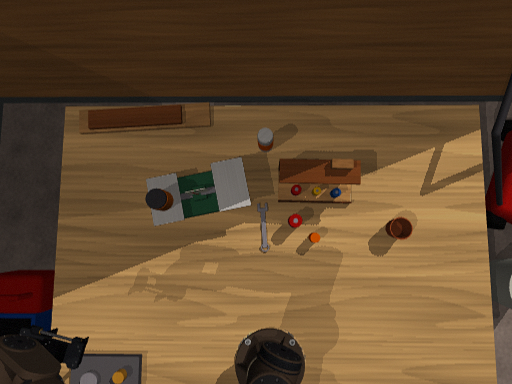

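The side view shows the rack with three weights: red (271,229), yellow (282,249) and blue (291,271). In front of it are a bigger red cylinder (232,240) and an orange one (219,271). The balance is at about (225,155) with the jar on its far platter. The top view shows the same red items at (296,190) in the rack, (295,220) larger, and (314,238) orange.

```bash
cat > m.py <<'E'
from h import *
def masks(im):
    h=cv2.cvtColor(im,cv2.COLOR_BGR2HSV); H,S,V=cv2.split(h)
    return dict(red=((H<4)|(H>172))&(S>170)&(V>60),yel=(H>20)&(H<32)&(S>170)&(V>80),blue=(H>100)&(H<125)&(S>120)&(V>50),ora=(H>=5)&(H<14)&(S>210)&(V>120),
      grn=(H>65)&(H<95)&(S>100)&(V>25),alu=(S<40)&(V>110))
E
python3 - <<'E'
from m import *
P=[]
for n in("side","top"):
    c=cam(n); C=cloud(c); P.append(C)
    for k,m in masks(c["img"]).items():
        if k in("alu",): continue
        nn,l,s,ce=cv2.connectedComponentsWithStats(m.astype(np.uint8))
        for i in range(1,nn):
            if s[i,4]<25: continue
            q=C[l==i]; q=q[(q[:,0]>.2)&(q[:,2]<.3)&(np.abs(q[:,1])<.6)]
            if len(q)<15: continue
            t=q[q[:,2]>np.percentile(q[:,2],97)-.004]
            print(n,k,s[i],ce[i].round(1),"med",np.median(q,0).round(4),"zmax",np.percentile(q[:,2],97).round(4),"topmean",t.mean(0).round(4),len(t))
    # bench height, and pans
    bz=C[(C[...,0]>.35)&(C[...,0]<.45)&(abs(C[...,1])<.1)]; print(n,"bench",np.median(bz[:,2]))
    m=masks(c["img"])["alu"]&(C[...,2]>.07)&(C[...,2]<.16)&(C[...,0]<.8)
    nn,l,s,ce=cv2.connectedComponentsWithStats(m.astype(np.uint8))
    for i in range(1,nn):
        if s[i,4]<60: continue
        q=C[l==i]; r=cv2.minAreaRect((q[:,:2]*1000).astype(np.float32)); print(n,"pan",s[i],"z",np.percentile(q[:,2],[10,50,90]).round(4),r)
np.save("top.npy",P[1])
im=cv2.resize(cv2.imread("pics/side0.png")[190:300,170:350],None,fx=4,fy=4,interpolation=cv2.INTER_CUBIC); cv2.imwrite("pics/crop1.png",im)
E
```

```text
side red [266 219  11  20 169] [270.9 229. ] med [ 0.6131 -0.109   0.0606] zmax 0.0733 topmean [ 0.6167 -0.1006  0.0716] 57
side red [223 226  17  28 371] [231.5 240.3] med [ 0.5032 -0.1087  0.0681] zmax 0.0818 topmean [ 0.5084 -0.0956  0.0798] 124
side yel [276 240  11  19 134] [281.  249.9] med [ 0.6098 -0.1797  0.0577] zmax 0.0742 topmean [ 0.6131 -0.1733  0.0722] 33
side blue [285 261  12  20 173] [290.6 271.4] med [ 0.6037 -0.2487  0.0625] zmax 0.0732 topmean [ 0.6073 -0.2417  0.0713] 66
side ora [213 260  13  23 208] [219.4 270.3] med [ 0.4481 -0.1752  0.0567] zmax 0.0619 topmean [ 0.4484 -0.1646  0.0599] 89
side grn [230 133   7   8  30] [232.4 137.2] med [0.6555 0.297  0.0527] zmax 0.0558 topmean [0.655  0.2998 0.0537] 20
side grn [ 184  137   84   59 1369] [225.4 167.3] med [0.5701 0.1397 0.0513] zmax 0.0574 topmean [0.5872 0.1964 0.0567] 364
side bench -0.0006447425413445007
side pan [213 107  20  18 216] z [0.0862 0.0887 0.0916] ((640.8272094726562, 346.624755859375), (177.32456970214844, 59.128379821777344), 79.60722351074219)
side pan [175 118  31  22 326] z [0.0863 0.08
[... 928 characters left out ...]
ra [310 233  10  10  74] [314.7 237.2] med [ 0.449  -0.1602  0.0587] zmax 0.0644 topmean [ 0.4473 -0.1573  0.0626] 22
top grn [178 171  36  23 500] [195.3 181.4] med [0.6487 0.2681 0.0526] zmax 0.0762 topmean [0.6248 0.2548 0.0771] 26
top grn [182 193  37  25 648] [199.8 204.7] med [0.562  0.2505 0.0534] zmax 0.0787 topmean [0.5892 0.2498 0.0782] 58
top bench -0.0006794890910206686
top pan [214 174  37  37 601] z [0.126  0.1292 0.1327] ((608.3477172851562, 130.22610473632812), (124.76118469238281, 107.57406616210938), 11.970416069030762)
top pan [152 210  15  15  67] z [0.0849 0.0878 0.0914] ((514.4443969726562, 391.30096435546875), (50.485347747802734, 47.83951187133789), 79.96353149414062)
```

View pics/crop1.png

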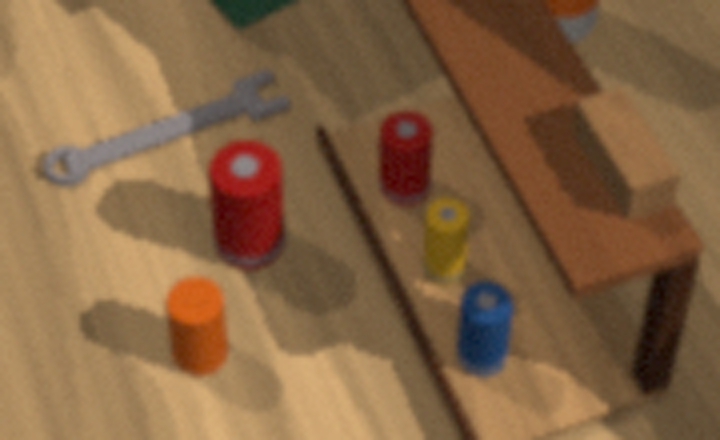

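Three things look like the w400: red in the rack at side (271,229), bigger red on the bench at (232,240), and orange at (219,270). The crop confirms that the smaller, non-orange one in the rack at (271,229) is meant.

The platter heights, 129 and 88 mm, put the jar at about 480 g, so I need 400 + 100.

```bash
cat >> m.py <<'E'
def Rt(yaw,t):
    a=np.radians(yaw);b=np.radians(t);x=np.array([np.cos(a),np.sin(a),0]);y=np.array([-np.sin(a),np.cos(a),0]);u=np.array([0,0,1.])
    z=np.sin(b)*x-np.cos(b)*u
    return np.stack([np.cross(y,z),y,z],1)
def move(p0,R0,p1,R1):
    "p in m; prints the turn (old tool axes) then the shift in old/new tool axes, cm"
    rv=R.from_matrix(R0.T@R1).as_rotvec(); d=(np.array(p1)-p0)*100
    print(" turn",rv.round(3),"rows",round(np.linalg.norm(rv)/.12,1)," shift(old)",(R0.T@d).round(2)," shift(new)",(R1.T@d).round(2),"rows",round(np.linalg.norm(d)/4.1,1))
def now():
    o=get_obs(); return o["tcp_pos"],R.from_euler('xyz',o["tool_rot"]).as_matrix()
def pans():
    for n in("side","top"):
        c=cam(n);C=cloud(c)
        for nm,lo,hi,y0,y1 in(("weight",.095,.14,.03,.23),("load",.075,.125,.27,.47)):
            m=(C[...,2]>lo)&(C[...,2]<hi)&(C[...,0]>.45)&(C[...,0]<.75)&(C[...,1]>y0)&(C[...,1]<y1)&(cv2.cvtColor(c["img"],cv2.COLOR_BGR2HSV)[...,1]<60)
            l=cv2.connectedComponentsWithStats(m.astype(np.uint8),connectivity=4); i=1+np.argmax(l[2][1:,4]); q=C[l[1]==i]
            zm=np.median(q[:,2]); q=q[abs(q[:,2]-zm)<.006]
            r=cv2.minAreaRect((q[:,:2]*1000).astype(np.float32)); print(n,nm,len(q),"z",zm.round(4),q[:,2].mean().round(4),[np.round(a,1) for a in r])
E
python3 - <<'E'
from m import *
pans()
psi=-4.3; T=Rt(psi,35); G=np.array([.617,-.096,.047]); g=G-.059*T[:,2]; pre=g-.15*T[:,2]
p0,R0=now(); via=np.array([.40,.36,.30])
print("g",g,"pre",pre); move(p0,R0,via,R0); move(via,R0,pre,T); move(pre,T,g,T)
E
```

```text
side weight 1506 z 0.1295 0.1295 [array([626.1, 151.4]), array([169.9, 153.9]), np.float64(11.1)]
side load 721 z 0.0885 0.0884 [array([584.7, 348.5]), array([170.8, 153. ]), np.float64(10.2)]
top weight 1548 z 0.1291 0.1292 [array([629. , 134.8]), array([169.7, 109.6]), np.float64(12.0)]
top load 987 z 0.0882 0.0882 [array([580.2, 368.9]), array([169.4, 109.3]), np.float64(12.0)]
g [ 0.58325425 -0.09346264  0.09532997] pre [ 0.49745996 -0.08701174  0.21820278]
 turn [0. 0. 0.] rows 0.0  shift(old) [-30.22 -17.97  -0.79]  shift(new) [-30.22 -17.97  -0.79] rows 8.6
 turn [-0.051 -0.61  -0.162] rows 5.3  shift(old) [-20.17 -41.06   8.19]  shift(new) [ -6.01 -43.84  14.2 ] rows 11.3
 turn [0. 0. 0.] rows 0.0  shift(old) [ 0. -0. 15.]  shift(new) [ 0. -0. 15.] rows 3.7
```

```bash
r='{"travel":[0,0,0],"rot":[-0.0085,-0.1017,-0.027]}'
python3 -m jog '[{"travel":[-3.36,-2.0,-0.09],"rot":[0,0,0]},{"travel":[-3.36,-2.0,-0.09],"rot":[0,0,0]},{"travel":[-3.36,-2.0,-0.09],"rot":[0,0,0]},{"travel":[-3.36,-2.0,-0.09],"rot":[0,0,0]},{"travel":[-3.36,-2.0,-0.09],"rot":[0,0,0]},{"travel":[-3.36,-2.0,-0.09],"rot":[0,0,0]},{"travel":[-3.36,-2.0,-0.09],"rot":[0,0,0]},{"travel":[-3.36,-2.0,-0.09],"rot":[0,0,0]},{"travel":[-3.36,-2.0,-0.09],"rot":[0,0,0]}]' -0.26 25
python3 -m jog '[{"travel":[0,0,0],"rot":[-0.0085,-0.1017,-0.027]},{"travel":[0,0,0],"rot":[-0.0085,-0.1017,-0.027]},{"travel":[0,0,0],"rot":[-0.0085,-0.1017,-0.027]},{"travel":[0,0,0],"rot":[-0.0085,-0.1017,-0.027]},{"travel":[0,0,0],"rot":[-0.0085,-0.1017,-0.027]},{"travel":[0,0,0],"rot":[-0.0085,-0.1017,-0.027]},{"travel":[0,0,0],"rot":[0,0,0]}]'
python3 - <<'E'
from m import *
T=Rt(-4.3,35); p0,R0=now(); print(get_obs()["t"]); move(p0,R0,[.4975,-.087,.2182],T)
E
```

```text
t: 1.05
tcp_pos: [0.4012, 0.3581, 0.3005]
tool_rot: [3.141, 0.0, 2.9]
ft_force: [0.7, 1.1, 0.0]
width: 0.06
finger_force: 0.0
t: 1.63
tcp_pos: [0.3993, 0.3592, 0.2999]
tool_rot: [-3.139, 0.606, 3.068]
ft_force: [-0.4, 0.3, -0.4]
width: 0.0598
finger_force: 0.0
1.6333
 turn [-0.002 -0.005  0.002] rows 0.0  shift(old) [ -6.08 -43.75  14.28]  shift(new) [ -6.08 -43.76  14.23] rows 11.3
```

```bash
python3 -m jog '[{"travel":[-0.51,-3.65,1.19],"rot":[0,0,0]},{"travel":[-0.51,-3.65,1.19],"rot":[0,0,0]},{"travel":[-0.51,-3.65,1.19],"rot":[0,0,0]},{"travel":[-0.51,-3.65,1.19],"rot":[0,0,0]},{"travel":[-0.51,-3.65,1.19],"rot":[0,0,0]},{"travel":[-0.51,-3.65,1.19],"rot":[0,0,0]},{"travel":[-0.51,-3.65,1.19],"rot":[0,0,0]},{"travel":[-0.51,-3.65,1.19],"rot":[0,0,0]},{"travel":[-0.51,-3.65,1.19],"rot":[0,0,0]},{"travel":[-0.51,-3.65,1.19],"rot":[0,0,0]},{"travel":[-0.51,-3.65,1.19],"rot":[0,0,0]},{"travel":[-0.51,-3.65,1.19],"rot":[0,0,0]}]'
python3 -m jog '[{"travel":[0,0,0],"rot":[0,0,0]},{"travel":[0,0,0],"rot":[0,0,0]}]'
python3 - <<'E'
from m import *
T=Rt(-4.3,35); p0,R0=now(); print(p0); G=np.array([.617,-.096,.047]); move(p0,R0,G-.059*T[:,2],T)
c=cam("side"); cv2.imwrite("pics/pre.png",cv2.resize(c["img"][140:310,150:360],None,fx=3.5,fy=3.5))
E
```

```text
t: 2.63
tcp_pos: [0.4715, 0.0344, 0.245]
tool_rot: [-3.132, 0.577, 3.059]
ft_force: [0.2, 0.4, 0.1]
width: 0.0597
finger_force: 0.0
t: 2.8
tcp_pos: [0.4711, 0.0351, 0.2449]
tool_rot: [-3.131, 0.577, 3.059]
ft_force: [-0.3, -0.1, 0.5]
width: 0.0597
finger_force: 0.0
[0.47107109 0.0351021  0.24487511]
 turn [-0.014 -0.034 -0.006] rows 0.3  shift(old) [ -2.09 -11.7   19.33]  shift(new) [ -1.38 -11.98  19.22] rows 5.5
```

View pics/pre.png

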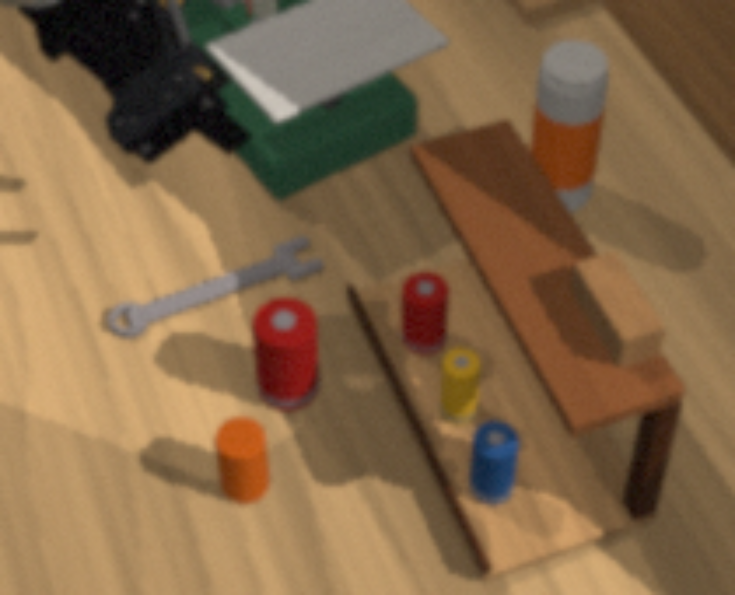

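The gripper sits over the bench just left of the balance, clear of everything. All three weights are untouched in the rack, with red at crop (425,310). The arm fell short because of joint-speed limiting, so I continue in smaller rows.

```bash
python3 -m jog '[{"travel":[0,0,0],"rot":[-0.014,-0.034,-0.006]},{"travel":[-0.23,-2.0,0.7],"rot":[0,0,0]},{"travel":[-0.23,-2.0,0.7],"rot":[0,0,0]},{"travel":[-0.23,-2.0,0.7],"rot":[0,0,0]},{"travel":[-0.23,-2.0,0.7],"rot":[0,0,0]},{"travel":[-0.23,-2.0,0.7],"rot":[0,0,0]},{"travel":[-0.23,-2.0,0.7],"rot":[0,0,0]},{"travel":[0,0,0],"rot":[0,0,0]},{"travel":[0,0,0],"rot":[0,0,0]}]'
python3 - <<'E'
from m import *
T=Rt(-4.3,35); p0,R0=now(); G=np.array([.617,-.096,.047]); move(p0,R0,G-.059*T[:,2],T)
E
```

```text
t: 3.6
tcp_pos: [0.4831, -0.0094, 0.2439]
tool_rot: [-3.14, 0.585, 3.068]
ft_force: [-0.2, -0.4, -0.2]
width: 0.0599
finger_force: 0.0
 turn [-0.001 -0.026  0.001] rows 0.2  shift(old) [-0.64 -7.62 18.26]  shift(new) [-0.17 -7.63 18.26] rows 4.8
```

```bash
python3 - <<'E'
from m import *
o=get_obs(); print(o["joint_positions"].round(3),o["joint_vel"].round(3))
E
```

```text
[-0.179  0.275  2.226  0.782  0.081 -2.44 ] [ 0.013 -0.006  0.003 -0.043 -0.004  0.047]
```

The wrist is near-singular here (j5 ≈ 0.08), and a tilted grasp needs the forearm on the other side of it. I'll straighten, half-turn about the tool axis, then swing the wrist round (j4 → π).

```bash
python3 -m jog '[{"travel":[0,0,0],"rot":[0,0.117,0]},{"travel":[0,0,0],"rot":[0,0.117,0]},{"travel":[0,0,0],"rot":[0,0.117,0]},{"travel":[0,0,0],"rot":[0,0.117,0]},{"travel":[0,0,0],"rot":[0,0.117,0]}]'
python3 -c 'from m import *;print(get_obs()["joint_positions"].round(3))'
python3 -m jog '[{"travel":[0,0,0],"rot":[0,0,0.121]},{"travel":[0,0,0],"rot":[0,0,0.121]},{"travel":[0,0,0],"rot":[0,0,0.121]},{"travel":[0,0,0],"rot":[0,0,0.121]},{"travel":[0,0,0],"rot":[0,0,0.121]},{"travel":[0,0,0],"rot":[0,0,0.121]},{"travel":[0,0,0],"rot":[0,0,0.121]},{"travel":[0,0,0],"rot":[0,0,0.121]},{"travel":[0,0,0],"rot":[0,0,0.121]},{"travel":[0,0,0],"rot":[0,0,0.121]},{"travel":[0,0,0],"rot":[0,0,0.121]},{"travel":[0,0,0],"rot":[0,0,0.121]}]'
python3 -m jog '[{"travel":[0,0,0],"rot":[0,0,0.121]},{"travel":[0,0,0],"rot":[0,0,0.121]},{"travel":[0,0,0],"rot":[0,0,0.121]},{"travel":[0,0,0],"rot":[0,0,0.121]},{"travel":[0,0,0],"rot":[0,0,0.121]},{"travel":[0,0,0],"rot":[0,0,0.121]},{"travel":[0,0,0],"rot":[0,0,0.121]},{"travel":[0,0,0],"rot":[0,0,0.121]},{"travel":[0,0,0],"rot":[0,0,0.121]},{"travel":[0,0,0],"rot":[0,0,0.121]},{"travel":[0,0,0],"rot":[0,0,0.121]},{"travel":[0,0,0],"rot":[0,0,0.121]}]'
cat >> m.py <<'E'
H=np.diag([-1.,-1,1])
E
python3 - <<'E'
from m import *
o=get_obs();print(o["joint_positions"].round(3))
p0,R0=now(); M=Rt(28,43)@H; F=Rt(-4.3,45)@H
move(p0,R0,p0,M); move(p0,M,p0,F)
E
```

```text
t: 4.02
tcp_pos: [0.4853, -0.0028, 0.2448]
tool_rot: [3.119, 0.173, 3.083]
ft_force: [0.2, -0.0, -0.5]
width: 0.0599
finger_force: 0.0
[-0.158  0.317  2.027  0.068  0.628 -1.724]
t: 5.02
tcp_pos: [0.4857, -0.0023, 0.2443]
tool_rot: [2.961, -0.005, 1.629]
ft_force: [0.6, -0.3, 0.5]
width: 0.06
finger_force: 0.0
t: 6.02
tcp_pos: [0.4857, -0.0023, 0.2443]
tool_rot: [3.125, -0.179, 0.178]
ft_force: [-0.6, -0.3, -0.3]
width: 0.0602
finger_force: 0.0
[-0.158  0.317  2.03   0.074  0.621  1.179]
 turn [ 0.157  0.569 -0.277] rows 5.4  shift(old) [0. 0. 0.]  shift(new) [0. 0. 0.] rows 0.0
 turn [-0.392  0.034  0.406] rows 4.7  shift(old) [0. 0. 0.]  shift(new) [0. 0. 0.] rows 0.0
```

```bash
python3 -m jog '[{"travel":[0,0,0],"rot":[0.026,0.095,-0.046]},{"travel":[0,0,0],"rot":[0.026,0.095,-0.046]},{"travel":[0,0,0],"rot":[0.026,0.095,-0.046]},{"travel":[0,0,0],"rot":[0.026,0.095,-0.046]},{"travel":[0,0,0],"rot":[0.026,0.095,-0.046]},{"travel":[0,0,0],"rot":[0.026,0.095,-0.046]},{"travel":[0,0,0],"rot":[0,0,0]}]'
python3 -c 'from m import *;print(get_obs()["joint_positions"].round(3))'
python3 -m jog '[{"travel":[0,0,0],"rot":[-0.039,0.003,0.041]},{"travel":[0,0,0],"rot":[-0.039,0.003,0.041]},{"travel":[0,0,0],"rot":[-0.039,0.003,0.041]},{"travel":[0,0,0],"rot":[-0.039,0.003,0.041]},{"travel":[0,0,0],"rot":[-0.039,0.003,0.041]},{"travel":[0,0,0],"rot":[-0.039,0.003,0.041]},{"travel":[0,0,0],"rot":[-0.039,0.003,0.041]},{"travel":[0,0,0],"rot":[-0.039,0.003,0.041]},{"travel":[0,0,0],"rot":[-0.039,0.003,0.041]},{"travel":[0,0,0],"rot":[-0.039,0.003,0.041]}]'
python3 - <<'E'
from m import *
o=get_obs();print(o["joint_positions"].round(3))
p0,R0=now(); T=Rt(-4.3,40)@H; G=np.array([.617,-.096,.052]); g=G-.059*T[:,2]; pre=g-.12*T[:,2]
print(p0,pre);move(p0,R0,pre,T); move(p0,R0,pre,Rt(-4.3,45)@H)
E
```

```text
t: 6.6
tcp_pos: [0.4838, 0.0025, 0.2423]
tool_rot: [-3.092, -0.537, 0.369]
ft_force: [-0.5, -0.6, -1.3]
width: 0.0596
finger_force: 0.0
[-0.274  0.295  2.178  0.974  0.432  0.061]
t: 7.43
tcp_pos: [0.4833, 0.002, 0.2419]
tool_rot: [3.08, -0.551, -0.003]
ft_force: [0.2, 0.8, -0.3]
width: 0.0597
finger_force: 0.0
[-0.136  0.28   2.212  0.089  0.095  1.369]
[0.4833177  0.0019592  0.24190961] [ 0.50226489 -0.08737302  0.18912196]
 turn [0.019 0.145 0.063] rows 1.3  shift(old) [-1.13  8.57  6.04]  shift(new) [-1.43  8.77  5.69] rows 2.6
 turn [0.016 0.232 0.064] rows 2.0  shift(old) [-1.13  8.57  6.04]  shift(new) [-1.92  8.77  5.54] rows 2.6
```

```bash
python3 -m jog '[{"travel":[0,0,0],"rot":[0,-0.06,0]},{"travel":[0,0,0],"rot":[0,-0.06,0]},{"travel":[0,0,0],"rot":[0,-0.06,0]},{"travel":[0,0,0],"rot":[0.06,0,0]},{"travel":[0,0,0],"rot":[0.06,0,0]},{"travel":[0,0,0],"rot":[0.06,0,0]},{"travel":[0,0,0],"rot":[0.06,0,0]},{"travel":[0,0,0],"rot":[0.06,0,0]},{"travel":[0,0,0],"rot":[0.06,0,0]},{"travel":[0,0,0],"rot":[0,0,0]}]'
python3 - <<'E'
from m import *
o=get_obs();print(o["joint_positions"].round(3))
p0,R0=now(); move(p0,R0,p0,Rt(35,55)@H); move(p0,Rt(35,55)@H,p0,Rt(-4.3,45)@H)
E
```

```text
t: 8.27
tcp_pos: [0.4825, 0.0006, 0.241]
tool_rot: [-2.85, -0.364, -0.015]
ft_force: [0.3, 0.4, -0.5]
width: 0.06
finger_force: 0.0
[-0.288  0.311  2.124  0.756  0.567  0.625]
 turn [ 0.113  0.495 -0.576] rows 6.4  shift(old) [0. 0. 0.]  shift(new) [0. 0. 0.] rows 0.0
 turn [-0.526 -0.168  0.441] rows 5.9  shift(old) [0. 0. 0.]  shift(new) [0. 0. 0.] rows 0.0
```

```bash
python3 -m jog '[{"travel":[0,0,0],"rot":[0.01,0.045,-0.052]},{"travel":[0,0,0],"rot":[0.01,0.045,-0.052]},{"travel":[0,0,0],"rot":[0.01,0.045,-0.052]},{"travel":[0,0,0],"rot":[0.01,0.045,-0.052]},{"travel":[0,0,0],"rot":[0.01,0.045,-0.052]},{"travel":[0,0,0],"rot":[0.01,0.045,-0.052]},{"travel":[0,0,0],"rot":[0.01,0.045,-0.052]},{"travel":[0,0,0],"rot":[0.01,0.045,-0.052]},{"travel":[0,0,0],"rot":[0.01,0.045,-0.052]},{"travel":[0,0,0],"rot":[0.01,0.045,-0.052]},{"travel":[0,0,0],"rot":[0.01,0.045,-0.052]},{"travel":[0,0,0],"rot":[0,0,0]}]'
python3 - <<'E'
from m import *
o=get_obs();print(o["joint_positions"].round(3))
p0,R0=now(); move(p0,R0,p0,Rt(10,50)@H); move(p0,R0,p0,Rt(-4.3,45)@H)
E
```

```text
t: 9.27
tcp_pos: [0.4816, 0.0024, 0.2402]
tool_rot: [-3.136, -0.96, 0.608]
ft_force: [-1.3, 0.6, -0.2]
width: 0.0595
finger_force: 0.0
[-0.432  0.382  2.314  1.742  0.803 -1.022]
 turn [-0.35  -0.085  0.264] rows 3.7  shift(old) [0. 0. 0.]  shift(new) [0. 0. 0.] rows 0.0
 turn [-0.53  -0.166  0.44 ] rows 5.9  shift(old) [0. 0. 0.]  shift(new) [0. 0. 0.] rows 0.0
```

```bash
python3 -m jog '[{"travel":[0,0,0],"rot":[-0.053,-0.017,0.044]},{"travel":[0,0,0],"rot":[-0.053,-0.017,0.044]},{"travel":[0,0,0],"rot":[-0.053,-0.017,0.044]},{"travel":[0,0,0],"rot":[-0.053,-0.017,0.044]},{"travel":[0,0,0],"rot":[-0.053,-0.017,0.044]},{"travel":[0,0,0],"rot":[-0.053,-0.017,0.044]},{"travel":[0,0,0],"rot":[-0.053,-0.017,0.044]},{"travel":[0,0,0],"rot":[-0.053,-0.017,0.044]},{"travel":[0,0,0],"rot":[-0.053,-0.017,0.044]},{"travel":[0,0,0],"rot":[-0.053,-0.017,0.044]},{"travel":[0,0,0],"rot":[0,0,0]}]'
python3 - <<'E'
from m import *
o=get_obs();print(o["joint_positions"].round(3))
p0,R0=now(); 
for t in(40,45):
    T=Rt(-4.3,t)@H; G=np.array([.617,-.096,.052]); g=G-.059*T[:,2]; pre=g-.12*T[:,2]
    print(pre);move(p0,R0,pre,T)
E
```

```text
t: 10.18
tcp_pos: [0.483, 0.0026, 0.242]
tool_rot: [-3.139, -0.792, -0.072]
ft_force: [0.2, 0.2, -0.0]
width: 0.0598
finger_force: 0.0
[-0.157  0.3    2.325  2.913  0.281 -1.411]
[ 0.50226489 -0.08737302  0.18912196]
 turn [-0.004 -0.093  0.003] rows 0.8  shift(old) [-1.95  8.85  5.52]  shift(new) [-1.41  8.83  5.72] rows 2.6
[ 0.49078417 -0.08650978  0.17857211]
 turn [-0.005 -0.006  0.002] rows 0.1  shift(old) [-3.51  8.85  5.44]  shift(new) [-3.46  8.83  5.5 ] rows 2.7
```

```bash
python3 -m jog '[{"travel":[-0.33,1.48,0.92],"rot":[0,0,0]},{"travel":[-0.33,1.48,0.92],"rot":[0,0,0]},{"travel":[-0.33,1.48,0.92],"rot":[0,0,0]},{"travel":[-0.33,1.48,0.92],"rot":[0,0,0]},{"travel":[-0.33,1.48,0.92],"rot":[0,0,0]},{"travel":[-0.33,1.48,0.92],"rot":[0,0,0]},{"travel":[0,0,0],"rot":[-0.002,-0.047,0.001]},{"travel":[0,0,0],"rot":[-0.002,-0.047,0.001]},{"travel":[0,0,0],"rot":[0,0,0]}]'
python3 - <<'E'
from m import *
o=get_obs();print(o["joint_positions"].round(3))
p0,R0=now()
T=Rt(-4.3,40)@H; G=np.array([.617,-.096,.052]); g=G-.059*T[:,2]; move(p0,R0,g,T)
c=cam("side"); cv2.imwrite("pics/pre2.png",cv2.resize(c["img"][140:310,150:360],None,fx=3.5,fy=3.5))
E
```

```text
t: 10.93
tcp_pos: [0.5029, -0.0894, 0.1892]
tool_rot: [3.136, -0.696, -0.065]
ft_force: [-0.4, 0.3, 0.4]
width: 0.0598
finger_force: 0.0
[-0.38   0.434  2.272  2.444  0.306 -1.141]
 turn [-0.001  0.002  0.008] rows 0.1  shift(old) [-0.04 -0.19 11.96]  shift(new) [-0.06 -0.2  11.96] rows 2.9
```

View pics/pre2.png

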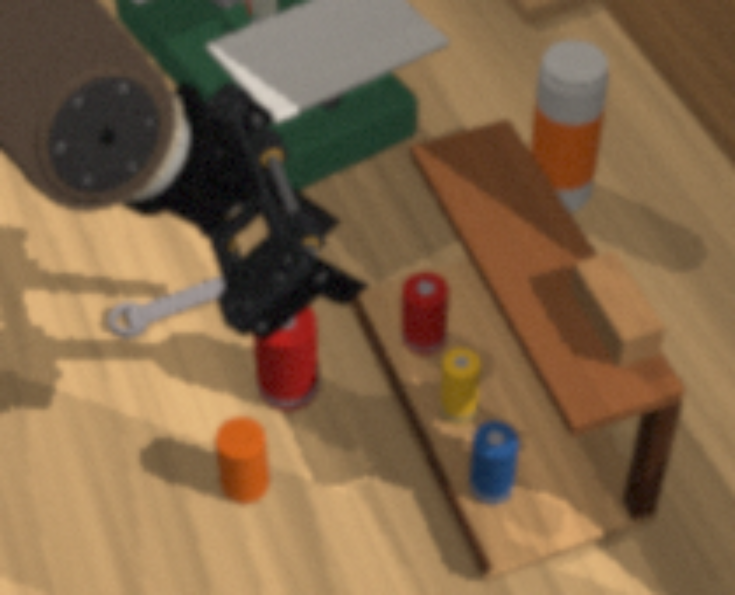

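The gripper is tilted, open, and aimed at the red weight (crop 425,310) from the front, with its body over the decoy and clear of it. I go in along the tool axis and close.

```bash
python3 -m jog '[{"travel":[0,-0.03,2.0],"rot":[0,0,0]},{"travel":[0,-0.03,2.0],"rot":[0,0,0]},{"travel":[0,-0.03,2.0],"rot":[0,0,0]},{"travel":[0,-0.03,2.0],"rot":[0,0,0]},{"travel":[0,-0.03,2.0],"rot":[0,0,0]},{"travel":[0,-0.03,1.9],"rot":[0,0,0]},{"travel":[0,0,0],"rot":[0,0,0]}]'
python3 -m jog '[{"travel":[0,0,0],"rot":[0,0,0]},{"travel":[0,0,0],"rot":[0,0,0]},{"travel":[0,0,0],"rot":[0,0,0]},{"travel":[0,0,0],"rot":[0,0,0]},{"travel":[0,0,0],"rot":[0,0,0]},{"travel":[0,0,0],"rot":[0,0,0]}]' 1 25
python3 -c 'from m import *;print(get_obs()["joint_positions"].round(3))'
```

```text
t: 11.57
tcp_pos: [0.5798, -0.093, 0.0957]
tool_rot: [3.137, -0.698, -0.065]
ft_force: [-1.4, -0.3, -1.2]
width: 0.06
finger_force: 0.0
t: 12.07
tcp_pos: [0.5787, -0.0935, 0.0988]
tool_rot: [3.134, -0.7, -0.065]
ft_force: [-3.4, 2.3, 8.3]
width: 0.0352
finger_force: 25.0
[-0.326  0.684  2.143  2.724  0.402 -1.384]
```

```bash
python3 -m jog '[{"travel":[0,0,-1.0],"rot":[0,0,0]},{"travel":[0,0,-1.0],"rot":[0,0,0]},{"travel":[0,0,-2.0],"rot":[0,0,0]},{"travel":[0,0,-2.0],"rot":[0,0,0]},{"travel":[0,0,-2.0],"rot":[0,0,0]},{"travel":[0,0,-2.0],"rot":[0,0,0]},{"travel":[0,0,-2.0],"rot":[0,0,0]},{"travel":[0,0,0],"rot":[0,0,0]},{"travel":[0,0,0],"rot":[0,0,0]}]'
python3 - <<'E'
from m import *
o=get_obs();print(o["joint_positions"].round(3),o["ft_force"])
for n in("side","top"):
    c=cam(n);C=cloud(c);m=masks(c["img"])["red"]; q=C[m&(C[...,2]>.1)&(C[...,0]>.4)&(C[...,0]<.8)]; print(n,len(q),q.min(0),q.max(0),q.mean(0)) if len(q) else print(n,0)
    if n=="side": cv2.imwrite("pics/lift.png",cv2.resize(c["img"][110:310,150:360],None,fx=3,fy=3))
p0,R0=now(); print(R0.round(3)); print("grasp pt",p0+.059*R0[:,2])
E
```

```text
t: 12.82
tcp_pos: [0.5013, -0.0879, 0.1907]
tool_rot: [3.133, -0.7, -0.066]
ft_force: [-0.1, -1.1, -4.2]
width: 0.0354
finger_force: 25.0
[-0.377  0.43   2.276  2.467  0.308 -1.16 ] [-0.12124831 -1.06057565 -4.19470311]
side 94 [ 0.47013772 -0.17323966  0.11643342] [ 0.55709659 -0.07734967  0.20542114] [ 0.54119749 -0.1058096   0.16001607]
top 90 [ 0.46808221 -0.10686853  0.11066542] [0.55508996 0.00344303 1.35812216] [ 0.52914537 -0.07969211  0.30847043]
[[ 0.764 -0.071  0.641]
 [-0.05  -0.997 -0.05 ]
 [ 0.643  0.006 -0.766]]
grasp pt [ 0.5398606  -0.09084016  0.14432438]
```

View pics/lift.png

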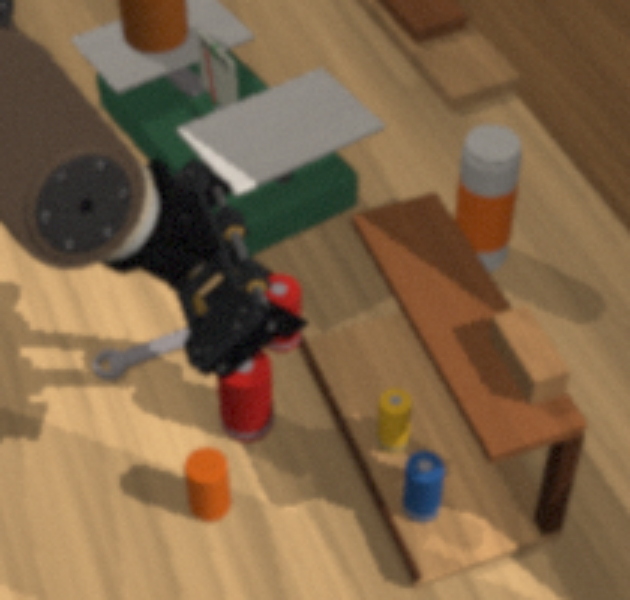

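The red weight is held upright, clear of the decoy, at crop (283,310). The wrist force of 4.2 N confirms 400 g. Next I raise it, turn the heading to about 38° to keep the wrist away from its singularity, and move above the platter.

```bash
python3 -m jog '[{"travel":[1.29,0,-1.53],"rot":[0,0,0]},{"travel":[1.29,0,-1.53],"rot":[0,0,0]},{"travel":[1.29,0,-1.53],"rot":[0,0,0]},{"travel":[1.29,0,-1.53],"rot":[0,0,0]},{"travel":[1.29,0,-1.53],"rot":[0,0,0]},{"travel":[0,0,0],"rot":[0,0,0]}]'
python3 - <<'E'
from m import *
o=get_obs();print(o["joint_positions"].round(3))
p0,R0=now(); T=Rt(38,40)@H; P=np.array([.6593,.1363,.205])-.059*T[:,2]; print(P,p0); move(p0,R0,P,T)
E
```

```text
t: 13.42
tcp_pos: [0.5032, -0.0859, 0.2645]
tool_rot: [-3.14, -0.7, -0.065]
ft_force: [0.3, -0.5, -3.2]
width: 0.0355
finger_force: 25.0
[-0.375  0.274  2.196  1.591  0.199 -0.261]
[0.62941511 0.11295137 0.25019662] [ 0.50323391 -0.08592697  0.26453449]
 turn [ 0.468 -0.002 -0.558] rows 6.1  shift(old) [  7.71 -20.66   8.4 ]  shift(new) [16.07 -7.9  15.36] rows 5.8
```

```bash
python3 -m jog '[{"travel":[0,0,0],"rot":[0.047,0,-0.056]},{"travel":[0,0,0],"rot":[0.047,0,-0.056]},{"travel":[0,0,0],"rot":[0.047,0,-0.056]},{"travel":[0,0,0],"rot":[0.047,0,-0.056]},{"travel":[0,0,0],"rot":[0.047,0,-0.056]},{"travel":[0,0,0],"rot":[0.047,0,-0.056]},{"travel":[0,0,0],"rot":[0.047,0,-0.056]},{"travel":[0,0,0],"rot":[0.047,0,-0.056]},{"travel":[0,0,0],"rot":[0.047,0,-0.056]},{"travel":[0,0,0],"rot":[0.047,0,-0.056]}]'
python3 -m jog '[{"travel":[1.61,-0.79,1.54],"rot":[0,0,0]},{"travel":[1.61,-0.79,1.54],"rot":[0,0,0]},{"travel":[1.61,-0.79,1.54],"rot":[0,0,0]},{"travel":[1.61,-0.79,1.54],"rot":[0,0,0]},{"travel":[1.61,-0.79,1.54],"rot":[0,0,0]},{"travel":[1.61,-0.79,1.54],"rot":[0,0,0]},{"travel":[1.61,-0.79,1.54],"rot":[0,0,0]},{"travel":[0,0,0],"rot":[0,0,0]}]'
python3 - <<'E'
from m import *
o=get_obs();print(o["joint_positions"].round(3))
p0,R0=now(); T=Rt(38,40)@H; P=np.array([.6593,.1363,.205])-.059*T[:,2]; print(P,p0); move(p0,R0,P,T)
c=cam("side"); cv2.imwrite("pics/hov.png",cv2.resize(c["img"][80:230,130:330],None,fx=3.6,fy=3.6))
E
```

```text
t: 14.25
tcp_pos: [0.5033, -0.0858, 0.2628]
tool_rot: [3.141, -0.704, 0.67]
ft_force: [0.5, 1.0, -4.2]
width: 0.0354
finger_force: 25.0
t: 14.92
tcp_pos: [0.5925, 0.0568, 0.2522]
tool_rot: [-3.139, -0.702, 0.668]
ft_force: [-0.2, 0.1, -4.1]
width: 0.0357
finger_force: 25.0
[-0.177  0.426  1.968  1.168  0.554 -0.247]
[0.62941511 0.11295137 0.25019662] [0.59248759 0.056822   0.2521838 ]
 turn [-0.005 -0.004  0.004] rows 0.1  shift(old) [ 4.74 -2.11  4.27]  shift(new) [ 4.75 -2.15  4.24] rows 1.6
```

View pics/hov.png

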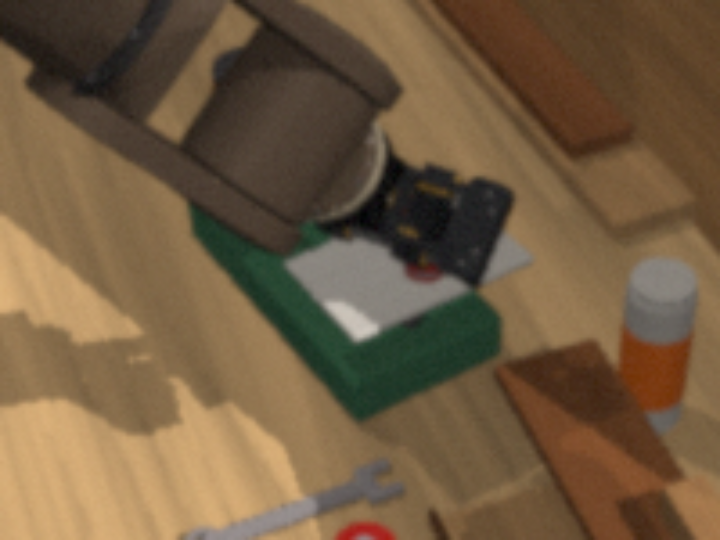

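The red weight is held over the platter (foot seen at crop 425,270), the dial is clear, and nothing has been touched. I finish the traverse and lower.

```bash
python3 -m jog '[{"travel":[1.58,-0.72,1.41],"rot":[0,0,0]},{"travel":[1.58,-0.72,1.41],"rot":[0,0,0]},{"travel":[1.58,-0.72,1.41],"rot":[0,0,0]},{"travel":[0,0,0],"rot":[0,0,0]},{"travel":[-0.64,0,0.77],"rot":[0,0,0]},{"travel":[-0.64,0,0.77],"rot":[0,0,0]},{"travel":[-0.32,0,0.38],"rot":[0,0,0]},{"travel":[0,0,0],"rot":[0,0,0]}]'
python3 -m jog '[{"travel":[-0.16,0,0.19],"rot":[0,0,0]},{"travel":[-0.16,0,0.19],"rot":[0,0,0]},{"travel":[-0.16,0,0.19],"rot":[0,0,0]},{"travel":[-0.16,0,0.19],"rot":[0,0,0]},{"travel":[-0.16,0,0.19],"rot":[0,0,0]},{"travel":[-0.16,0,0.19],"rot":[0,0,0]},{"travel":[0,0,0],"rot":[0,0,0]}]'
python3 - <<'E'
from m import *
o=get_obs();print(o["joint_positions"].round(3))
p0,R0=now(); print("grasp",p0+.059*R0[:,2])
E
```

```text
t: 15.63
tcp_pos: [0.6271, 0.1092, 0.225]
tool_rot: [-3.139, -0.698, 0.663]
ft_force: [-0.4, -0.4, -3.1]
width: 0.0358
finger_force: 25.0
t: 16.22
tcp_pos: [0.6275, 0.1099, 0.2116]
tool_rot: [-3.141, -0.699, 0.665]
ft_force: [0.2, -0.7, -3.2]
width: 0.0357
finger_force: 25.0
[-0.063  0.528  1.918  1.294  0.462 -0.292]
grasp [0.65738134 0.13330936 0.16643706]
```

```bash
python3 -m jog '[{"travel":[-0.16,0,0.19],"rot":[0,0,0]},{"travel":[-0.16,0,0.19],"rot":[0,0,0]},{"travel":[-0.16,0,0.19],"rot":[0,0,0]},{"travel":[-0.16,0,0.19],"rot":[0,0,0]},{"travel":[-0.16,0,0.19],"rot":[0,0,0]},{"travel":[0,0,0],"rot":[0,0,0]},{"travel":[0,0,0],"rot":[0,0,0]},{"travel":[0,0,0],"rot":[0,0,0]}]'
python3 - <<'E'
from m import *
o=get_obs();p0,R0=now(); print("grasp",p0+.059*R0[:,2]); pans()
E
```

```text
t: 16.88
tcp_pos: [0.6276, 0.1099, 0.1997]
tool_rot: [-3.142, -0.7, 0.666]
ft_force: [-0.2, -0.2, 0.6]
width: 0.0355
finger_force: 25.0
grasp [0.65750459 0.13336156 0.15452386]
side weight 1061 z 0.1119 0.1118 [array([629.8, 133.2]), array([169.3, 114.9]), np.float64(11.8)]
side load 23 z 0.1061 0.1059 [array([507.9, 313.8]), array([ 8.6, 41.1]), np.float64(21.8)]
top weight 392 z 0.1115 0.1114 [array([667.5, 143.5]), array([ 89.1, 108.9]), np.float64(11.6)]
top load 1010 z 0.1059 0.1059 [array([580. , 368.2]), array([169.3, 109.9]), np.float64(11.6)]
```

The weight rests on the platter and the wrist force is about zero. I release it and back off along the tool axis.

```bash
python3 -m jog '[{"travel":[0,0,0],"rot":[0,0,0]},{"travel":[0,0,0],"rot":[0,0,0]},{"travel":[0,0,0],"rot":[0,0,0]},{"travel":[0,0,0],"rot":[0,0,0]}]' -0.26
python3 -m jog '[{"travel":[0,0,-0.8],"rot":[0,0,0]},{"travel":[0,0,-1.2],"rot":[0,0,0]},{"travel":[0,0,-1.6],"rot":[0,0,0]},{"travel":[0,0,-1.6],"rot":[0,0,0]},{"travel":[0,0,-1.6],"rot":[0,0,0]},{"travel":[0,0,-1.6],"rot":[0,0,0]},{"travel":[0,0,-1.6],"rot":[0,0,0]},{"travel":[0,0,0],"rot":[0,0,0]}]'
python3 - <<'E'
from m import *
o=get_obs();print(o["joint_positions"].round(3)); pans()
for n in("side","top"):
    c=cam(n);C=cloud(c);m=masks(c["img"])["red"]; q=C[m&(C[...,1]>.05)&(C[...,1]<.2)&(C[...,0]>.55)&(C[...,0]<.75)&(C[...,2]<.25)]; print(n,len(q),q.min(0),q.max(0)) if len(q) else print(n,0)
p0,R0=now(); T=Rt(-4.3,40)@H; G=np.array([.6125,-.168,.052]); g=G-.059*T[:,2]; pre=g-.12*T[:,2]
print(p0,pre); move(p0,R0,pre,T)
E
```

```text
t: 17.32
tcp_pos: [0.6276, 0.1099, 0.1996]
tool_rot: [-3.141, -0.7, 0.666]
ft_force: [-0.2, 0.6, 1.1]
width: 0.056
finger_force: 0.0
t: 17.98
tcp_pos: [0.5762, 0.0693, 0.2785]
tool_rot: [3.139, -0.701, 0.667]
ft_force: [-0.3, -0.2, 0.2]
width: 0.0593
finger_force: 0.0
[-0.155  0.364  1.981  1.103  0.555 -0.15 ]
side weight 1238 z 0.1124 0.1123 [array([630.7, 132.1]), array([171.3, 115.9]), np.float64(12.6)]
side load 14 z 0.08 0.0777 [array([594.8, 282. ]), array([ 9.8, 24.2]), np.float64(8.2)]
top weight 980 z 0.1122 0.1121 [array([638.3, 136.9]), array([149.5, 109.8]), np.float64(12.1)]
top load 1017 z 0.1053 0.1052 [array([580. , 369.4]), array([169.5, 110.9]), np.float64(11.9)]
side 44 [0.64287483 0.11392743 0.12270256] [0.66810021 0.13058989 0.14805684]
top 73 [0.63943805 0.11766075 0.11064897] [0.67987064 0.15522875 0.1769066 ]
[0.57703696 0.07027247 0.27558363] [ 0.49776489 -0.15937302  0.18912196]
 turn [-0.477 -0.001  0.567] rows 6.2  shift(old) [-21.19  13.17  -6.53]  shift(new) [-10.29  23.49   2.65] rows 6.3
```

The red weight stands on the platter, and the platters read +3.4 mm, so the jar outweighs the weights by about 80 g. The yellow 100 g is next.

```bash
python3 -m jog '[{"travel":[-1.9,1.48,-1.22],"rot":[0,0,0]},{"travel":[-1.9,1.48,-1.22],"rot":[0,0,0]},{"travel":[-1.9,1.48,-1.22],"rot":[0,0,0]},{"travel":[-1.9,1.48,-1.22],"rot":[0,0,0]},{"travel":[-1.9,1.48,-1.22],"rot":[0,0,0]},{"travel":[-1.9,1.48,-1.22],"rot":[0,0,0]},{"travel":[-1.9,1.48,-1.22],"rot":[0,0,0]},{"travel":[-1.9,1.48,-1.22],"rot":[0,0,0]},{"travel":[-1.9,1.48,-1.22],"rot":[0,0,0]},{"travel":[0,0,0],"rot":[0,0,0]}]' -0.05
python3 -m jog '[{"travel":[0,0,0],"rot":[-0.048,0,0.057]},{"travel":[0,0,0],"rot":[-0.048,0,0.057]},{"travel":[0,0,0],"rot":[-0.048,0,0.057]},{"travel":[0,0,0],"rot":[-0.048,0,0.057]},{"travel":[0,0,0],"rot":[-0.048,0,0.057]},{"travel":[0,0,0],"rot":[-0.048,0,0.057]},{"travel":[0,0,0],"rot":[-0.048,0,0.057]},{"travel":[0,0,0],"rot":[-0.048,0,0.057]},{"travel":[0,0,0],"rot":[-0.048,0,0.057]},{"travel":[0,0,0],"rot":[-0.048,0,0.057]},{"travel":[0,0,0],"rot":[0,0,0]}]'
python3 - <<'E'
from m import *
o=get_obs();print(o["joint_positions"].round(3))
for n in("side","top"):
    c=cam(n);C=cloud(c);m=masks(c["img"])["yel"]; q=C[m&(C[...,1]>-.3)&(C[...,1]<-.05)&(C[...,0]>.55)&(C[...,0]<.75)&(C[...,2]<.25)]; print(n,len(q),q.min(0),q.max(0)) if len(q) else print(n,0)
p0,R0=now(); T=Rt(-4.3,40)@H; G=np.array([.6125,-.168,.052]); g=G-.059*T[:,2]; pre=g-.12*T[:,2]
print(p0,pre); move(p0,R0,pre,T); move(pre,T,g,T)
E
```

```text
t: 19.02
tcp_pos: [0.5003, -0.1625, 0.2486]
tool_rot: [-3.14, -0.699, 0.662]
ft_force: [0.3, -0.0, -0.8]
width: 0.05
finger_force: 0.0
t: 19.93
tcp_pos: [0.5007, -0.1579, 0.2493]
tool_rot: [-3.141, -0.698, -0.082]
ft_force: [-0.3, 0.6, 0.4]
width: 0.0501
finger_force: 0.0
[-0.538  0.324  2.174  1.579  0.288 -0.368]
side 133 [ 0.6012087  -0.18550458  0.0242078 ] [ 0.62479807 -0.15733731  0.07483107]
top 37 [ 0.60053913 -0.17928935  0.05752555] [ 0.62627557 -0.15482056  0.07805061]
[ 0.50097758 -0.15830991  0.24956715] [ 0.49776489 -0.15937302  0.18912196]
 turn [ 0.    -0.001 -0.001] rows 0.0  shift(old) [-4.13  0.13  4.43]  shift(new) [-4.12  0.13  4.43] rows 1.5
 turn [0. 0. 0.] rows 0.0  shift(old) [-0. -0. 12.]  shift(new) [-0. -0. 12.] rows 2.9
```

```bash
python3 -m jog '[{"travel":[-1.37,0.05,1.48],"rot":[0,0,0]},{"travel":[-1.37,0.05,1.48],"rot":[0,0,0]},{"travel":[-1.37,0.05,1.48],"rot":[0,0,0]},{"travel":[0,0,0],"rot":[0,0,0]},{"travel":[0,0.02,2.0],"rot":[0,0,0]},{"travel":[0,0.02,2.0],"rot":[0,0,0]},{"travel":[0,0.02,2.0],"rot":[0,0,0]},{"travel":[0,0.02,2.0],"rot":[0,0,0]},{"travel":[0,0.02,2.0],"rot":[0,0,0]},{"travel":[0,0.02,2.0],"rot":[0,0,0]},{"travel":[0,0,0],"rot":[0,0,0]}]'
python3 -m jog '[{"travel":[0,0,0],"rot":[0,0,0]},{"travel":[0,0,0],"rot":[0,0,0]},{"travel":[0,0,0],"rot":[0,0,0]},{"travel":[0,0,0],"rot":[0,0,0]},{"travel":[0,0,0],"rot":[0,0,0]},{"travel":[0,0,0],"rot":[0,0,0]}]' 1 12
python3 -c '
from m import *
p,r=now();print(p+.059*r[:,2],get_obs()["joint_positions"].round(3))'
```

```text
t: 20.95
tcp_pos: [0.5767, -0.1673, 0.1004]
tool_rot: [-3.138, -0.7, -0.079]
ft_force: [-1.4, -0.9, -0.7]
width: 0.0501
finger_force: 0.0
t: 21.45
tcp_pos: [0.575, -0.1672, 0.1029]
tool_rot: [-3.141, -0.702, -0.079]
ft_force: [-3.5, 3.3, 7.8]
width: 0.0277
finger_force: 12.0
[ 0.61301431 -0.17019837  0.05786315] [-0.475  0.683  2.105  2.437  0.396 -1.215]
```

```bash
python3 -m jog '[{"travel":[0,0,-1.0],"rot":[0,0,0]},{"travel":[0,0,-1.0],"rot":[0,0,0]},{"travel":[0,0,-2.0],"rot":[0,0,0]},{"travel":[0,0,-2.0],"rot":[0,0,0]},{"travel":[0,0,-2.0],"rot":[0,0,0]},{"travel":[0,0,-2.0],"rot":[0,0,0]},{"travel":[0,0,-2.0],"rot":[0,0,0]},{"travel":[1.29,0,-1.53],"rot":[0,0,0]},{"travel":[1.29,0,-1.53],"rot":[0,0,0]},{"travel":[1.29,0,-1.53],"rot":[0,0,0]},{"travel":[1.29,0,-1.53],"rot":[0,0,0]},{"travel":[0,0,0],"rot":[0,0,0]}]'
python3 - <<'E'
from m import *
o=get_obs();print(o["joint_positions"].round(3))
c=cam("side"); cv2.imwrite("pics/lift2.png",cv2.resize(c["img"][110:310,150:360],None,fx=3,fy=3))
p0,R0=now(); T=Rt(38,40)@H; e=np.array([.978,.208]); b=np.array([.629,.135])-.042*e+.003*np.array([-.208,.978]); print(b); P=np.array([*b,.205])-.059*T[:,2]; print(P,p0); move(p0,R0,P,T)
E
```

```text
t: 22.45
tcp_pos: [0.4977, -0.1614, 0.2719]
tool_rot: [3.141, -0.703, -0.078]
ft_force: [0.4, -0.1, -0.7]
width: 0.0278
finger_force: 12.0
[-0.551  0.28   2.154  1.379  0.304 -0.171]
[0.5873   0.129198]
[0.55741511 0.10584937 0.25019662] [ 0.49767338 -0.16122181  0.27037423]
 turn [ 0.478 -0.005 -0.566] rows 6.2  shift(old) [  1.66 -27.09   4.03]  shift(new) [ 14.91 -17.37  15.14] rows 6.7
```

View pics/lift2.png

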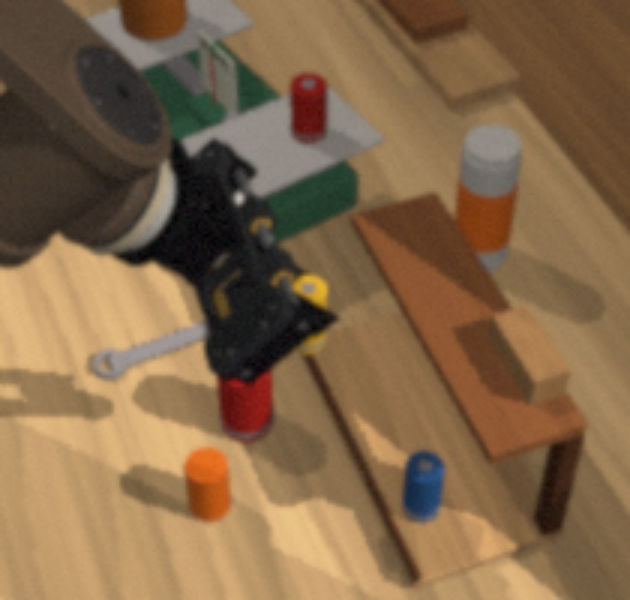

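The red weight stands upright on the platter at crop (308,108). The yellow one is held upright at (312,315), and the blue one is untouched in the rack at (424,485). I turn and carry the yellow to the near part of the platter.

```bash
python3 -m jog '[{"travel":[0,0,0],"rot":[0.048,0,-0.057]},{"travel":[0,0,0],"rot":[0.048,0,-0.057]},{"travel":[0,0,0],"rot":[0.048,0,-0.057]},{"travel":[0,0,0],"rot":[0.048,0,-0.057]},{"travel":[0,0,0],"rot":[0.048,0,-0.057]},{"travel":[0,0,0],"rot":[0.048,0,-0.057]},{"travel":[0,0,0],"rot":[0.048,0,-0.057]},{"travel":[0,0,0],"rot":[0.048,0,-0.057]},{"travel":[0,0,0],"rot":[0.048,0,-0.057]},{"travel":[0,0,0],"rot":[0.048,0,-0.057]},{"travel":[0,0,0],"rot":[0,0,0]}]'
python3 -m jog '[{"travel":[1.49,-1.74,1.51],"rot":[0,0,0]},{"travel":[1.49,-1.74,1.51],"rot":[0,0,0]},{"travel":[1.49,-1.74,1.51],"rot":[0,0,0]},{"travel":[1.49,-1.74,1.51],"rot":[0,0,0]},{"travel":[1.49,-1.74,1.51],"rot":[0,0,0]},{"travel":[1.49,-1.74,1.51],"rot":[0,0,0]},{"travel":[1.49,-1.74,1.51],"rot":[0,0,0]},{"travel":[1.49,-1.74,1.51],"rot":[0,0,0]},{"travel":[1.49,-1.74,1.51],"rot":[0,0,0]},{"travel":[1.49,-1.74,1.51],"rot":[0,0,0]},{"travel":[0,0,0],"rot":[0,0,0]},{"travel":[0,0,0],"rot":[0,0,0]}]'
python3 - <<'E'
from m import *
o=get_obs();print(o["joint_positions"].round(3))
p0,R0=now(); T=Rt(38,40)@H; P=np.array([.5873,.1292,.205])-.059*T[:,2]; move(p0,R0,P,T)
pans()
for n in("side","top"):
    c=cam(n);C=cloud(c);m=masks(c["img"])["yel"]; q=C[m&(C[...,1]>0)&(C[...,1]<.3)&(C[...,0]>.5)&(C[...,0]<.75)&(C[...,2]<.3)]; print(n,len(q),q.min(0),q.max(0)) if len(q) else print(n,0)
E
```

```text
t: 23.42
tcp_pos: [0.4985, -0.1615, 0.2678]
tool_rot: [-3.141, -0.704, 0.67]
ft_force: [0.5, -0.6, -0.8]
width: 0.0277
finger_force: 12.0
t: 24.42
tcp_pos: [0.5557, 0.1074, 0.2487]
tool_rot: [-3.139, -0.701, 0.666]
ft_force: [0.4, -1.1, -0.9]
width: 0.0278
finger_force: 12.0
[-0.08   0.389  2.054  1.283  0.476 -0.294]
 turn [-0.004 -0.003  0.002] rows 0.0  shift(old) [ 0.12  0.23 -0.09]  shift(new) [ 0.12  0.23 -0.09] rows 0.1
side weight 1168 z 0.1123 0.1123 [array([630. , 131.3]), array([172. , 111.7]), np.float64(11.3)]
side load 176 z 0.1056 0.1058 [array([645.2, 380.3]), array([ 38.6, 107.4]), np.float64(11.8)]
top weight 847 z 0.1122 0.1122 [array([636.7, 136.8]), array([153. , 109.8]), np.float64(12.2)]
top load 1009 z 0.1053 0.1053 [array([579.7, 369.2]), array([168.7, 109.9]), np.float64(11.8)]
side 7 [0.55630637 0.05805412 0.17090268] [0.58278755 0.11978214 0.22918476]
top 48 [0.57531406 0.11614636 0.11279091] [0.60962837 0.14123958 0.22121411]
```

```bash
python3 -m jog '[{"travel":[-0.58,0,0.69],"rot":[0,0,0]},{"travel":[-0.58,0,0.69],"rot":[0,0,0]},{"travel":[-0.58,0,0.69],"rot":[0,0,0]},{"travel":[-0.58,0,0.69],"rot":[0,0,0]},{"travel":[0,0,0],"rot":[0,0,0]},{"travel":[-0.13,0,0.15],"rot":[0,0,0]},{"travel":[-0.13,0,0.15],"rot":[0,0,0]},{"travel":[-0.13,0,0.15],"rot":[0,0,0]},{"travel":[-0.13,0,0.15],"rot":[0,0,0]},{"travel":[0,0,0],"rot":[0,0,0]},{"travel":[0,0,0],"rot":[0,0,0]}]'
python3 - <<'E'
from m import *
p0,R0=now(); print("grasp",p0+.059*R0[:,2]); pans()
E
```

```text
t: 25.53
tcp_pos: [0.5564, 0.1063, 0.2056]
tool_rot: [-3.14, -0.701, 0.666]
ft_force: [0.5, 0.7, -0.3]
width: 0.0278
finger_force: 12.0
grasp [0.58630981 0.12986422 0.16048373]
side weight 848 z 0.1124 0.1124 [array([630.7, 130.3]), array([170.2, 112.5]), np.float64(10.3)]
side load 210 z 0.1055 0.1056 [array([651.4, 379.8]), array([119.6,  45.4]), np.float64(87.6)]
top weight 912 z 0.1121 0.112 [array([633.1, 136. ]), array([160.2, 109.8]), np.float64(11.9)]
top load 1007 z 0.1053 0.1053 [array([579.8, 369.2]), array([169.2, 110.4]), np.float64(12.0)]
```

```bash
python3 -m jog '[{"travel":[-0.13,0,0.15],"rot":[0,0,0]},{"travel":[-0.13,0,0.15],"rot":[0,0,0]},{"travel":[-0.13,0,0.15],"rot":[0,0,0]},{"travel":[-0.13,0,0.15],"rot":[0,0,0]},{"travel":[0,0,0],"rot":[0,0,0]},{"travel":[0,0,0],"rot":[0,0,0]},{"travel":[0,0,0],"rot":[0,0,0]},{"travel":[0,0,0],"rot":[0,0,0]}]'
python3 - <<'E'
from m import *
p0,R0=now(); print("grasp",p0+.059*R0[:,2]); pans()
E
```

```text
t: 26.3
tcp_pos: [0.5563, 0.1062, 0.1976]
tool_rot: [-3.14, -0.701, 0.666]
ft_force: [0.4, 1.6, 0.5]
width: 0.0279
finger_force: 12.0
grasp [0.58620354 0.12982449 0.15254382]
side weight 831 z 0.1057 0.1056 [array([630.2, 130.6]), array([170.5, 110.1]), np.float64(12.0)]
side load 247 z 0.1124 0.1124 [array([647.4, 377.8]), array([ 50. , 113.1]), np.float64(2.2)]
top weight 909 z 0.1053 0.1053 [array([633. , 136.2]), array([160.6, 109.7]), np.float64(11.7)]
top load 1022 z 0.1118 0.112 [array([583.8, 352.9]), array([169.8, 142.4]), np.float64(11.9)]
```

The platter is pushed about 2.5 mm too low, so I ease up and then release.

```bash
python3 -m jog '[{"travel":[0.08,0,-0.09],"rot":[0,0,0]},{"travel":[0.08,0,-0.09],"rot":[0,0,0]},{"travel":[0,0,0],"rot":[0,0,0]},{"travel":[0,0,0],"rot":[0,0,0]}]'
python3 -m jog '[{"travel":[0,0,0],"rot":[0,0,0]},{"travel":[0,0,0],"rot":[0,0,0]},{"travel":[0,0,0],"rot":[0,0,0]},{"travel":[0,0,0],"rot":[0,0,0]},{"travel":[0,0,-0.6],"rot":[0,0,0]},{"travel":[0,0,-1.2],"rot":[0,0,0]},{"travel":[0,0,-1.6],"rot":[0,0,0]},{"travel":[0,0,-1.6],"rot":[0,0,0]},{"travel":[0,0,-1.6],"rot":[0,0,0]},{"travel":[0,0,-1.6],"rot":[0,0,0]},{"travel":[0,0,-1.6],"rot":[0,0,0]},{"travel":[0,0,0],"rot":[0,0,0]}]' -0.2
python3 -m jog '[{"travel":[0,0,-1.5],"rot":[0,0,0]},{"travel":[0,0,-1.5],"rot":[0,0,0]},{"travel":[0,0,0],"rot":[0,0,0]},{"travel":[0,0,0],"rot":[0,0,0]},{"travel":[0,0,0],"rot":[0,0,0]},{"travel":[0,0,0],"rot":[0,0,0]},{"travel":[0,0,0],"rot":[0,0,0]},{"travel":[0,0,0],"rot":[0,0,0]},{"travel":[0,0,0],"rot":[0,0,0]},{"travel":[0,0,0],"rot":[0,0,0]},{"travel":[0,0,0],"rot":[0,0,0]},{"travel":[0,0,0],"rot":[0,0,0]}]'
python3 - <<'E'
from m import *
pans(); c=cam("side"); cv2.imwrite("pics/end.png",cv2.resize(c["img"][80:290,150:360],None,fx=2.8,fy=2.8))
E
```

```text
t: 26.73
tcp_pos: [0.5563, 0.1063, 0.2]
tool_rot: [-3.14, -0.701, 0.666]
ft_force: [-0.7, -0.7, -0.1]
width: 0.0276
finger_force: 12.0
t: 27.73
tcp_pos: [0.506, 0.0663, 0.2769]
tool_rot: [3.14, -0.703, 0.667]
ft_force: [-0.5, -0.2, 0.3]
width: 0.0572
finger_force: 0.0
t: 28.73
tcp_pos: [0.4916, 0.0551, 0.2977]
tool_rot: [-3.14, -0.701, 0.666]
ft_force: [0.3, 0.1, 0.9]
width: 0.0572
finger_force: 0.0
side weight 1101 z 0.108 0.108 [array([630.8, 131.6]), array([171. , 113.3]), np.float64(12.1)]
side load 309 z 0.11 0.1099 [array([647.7, 372.3]), array([125.3,  77.7]), np.float64(64.7)]
top weight 1264 z 0.1079 0.1079 [array([629.2, 135. ]), array([169. , 109.7]), np.float64(11.9)]
top load 1017 z 0.1096 0.1097 [array([584.1, 351. ]), array([168. , 144.6]), np.float64(11.7)]
```

View pics/end.png

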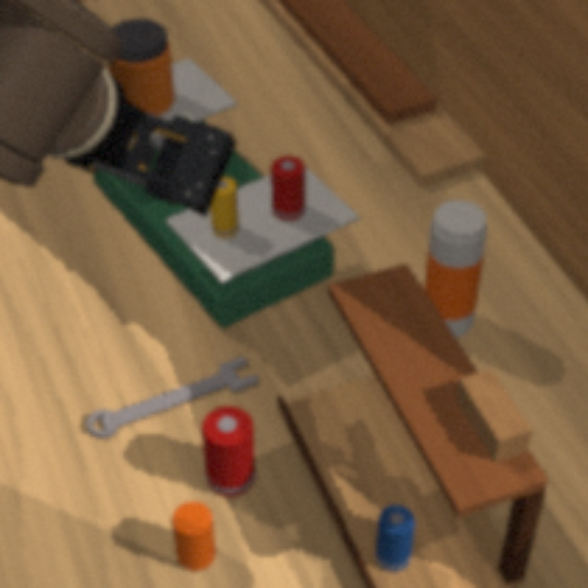

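Yellow (crop 225,208) and red (288,188) both stand upright on the platter, the jar is in place, and blue is still in the rack at (395,537). The beam tilt works out at about -0.008 rad, inside the green band, so I hand in.

```bash
python3 -c 'from cell import job_done; print(job_done())'
```

```text
the job is handed in; nothing more can be done
None
```

I handed the job in at about 29 s: the jar weighs about 480 g, the 400 g and 100 g weights stand upright on the platter, and the beam reads about -0.008 rad, inside the green band.

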